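# Raise the counterweighted guard and push the cylinder home

## Robot

A 7-joint arm with a two-finger parallel gripper is mounted at the origin on a cart in front of the work surface, level with it; the furniture and walls round the work are solid. World frame = base frame: x ahead of the robot, y to its left, z up, the work surface at z = 0. Lengths are in m, angles in rad, forces in N, time in s.
With the tool pointing down it reaches from about 0.425 to 0.875 m from the base axis. Payload 8.4 kg.
Tool frame: the origin (TCP) lies on the centre line of the jaws, within the pads' length; the fingertips stand 11 mm ahead of it and the grasp point (between the pads) lies 8 mm behind it; y points along the fingers, x is the direction in which the jaws open and shut, and the axes are right-handed (so a half turn about y gives the same grasp; the last joint's range is limited). The gripper opens to 85 mm and grips with 20 to 120 N. Pads are 22 mm wide; open, the fingers measure 114 mm over their backs; the gripper's body (76 mm by 85 mm) begins 54 mm behind the grasp point. The pads swing forward as they close: fully open they stand 13 mm farther back than shut.
Start: joints at [-1.447, 0.333, 0.04, 1.465, -0.013, 1.343, -0.059], TCP at [0.144, 0.634, 0.242] pointing down, gripper open.
Joint ranges: [-2.58, 2.58], [-0.38, 2.09], [-1.3, 1.39], [0.25, 2.4], [-1.5, 4.64], [0.08, 2.09], [-2.65, 2.65]. Speed limits (rad/s): [2.22, 2.22, 2.79, 2.79, 3.14, 3.14, 3.14].

## Interface

Orientations are given as [roll, pitch, yaw] about the fixed x, y, z axes, in that order (R = Rz(yaw) Ry(pitch) Rx(roll)).
In Python, from workcell import env, optics gives the robot as it stands.
- The arm moves only by the tool carry_out, never from a script. Its argument "steps" is text: rows parted by semicolons, each of 7 numbers parted by spaces: the shift along the tool's x, y, z in mm, then the turn, a rotation vector about the tool's x, y, z in rad, then the finger opening in mm, from 0 to 85.4. In form: x y z wx wy wz grip; .... A call has 1 to 8 rows; each row is the pose to reach, as a shift and turn from the pose measured when the call began, along the tool's axes at that moment; what a row does not reach only later rows make up. A row lasts 1/8 s, in which the tool goes at most 62.5 mm and 10.7 degrees, less where a joint would pass 70% of its speed; a pose out of reach is approached as far as the arm can. A call with a gripper value outside its range is refused whole. The fingers move at their own pace and stop on an object; "newtons" is the grip in N (left out, the last holds). Time passes only in rows, so rows that repeat a pose let the fingers close. It gives the time, the measured TCP pose, the force and the opening at its end, in the units of the state.
- env.observe(): the state, without advancing time (a new reading comes with each control period).
- optics.grab_frame(name): name is "side" or "top" or "wrist"; returns a dict with "pixels" (480x640x3 uint8, blue, green, red), "depth" (480x640 float32, m along the optical axis (not along the pixel's ray), 0 where there is no reading), "intrinsics" (3x3 intrinsics, pixels), "R" (3x3) and "t" (3): a world point X has camera coordinates R X + t. Camera axes: x right, y down, z forward; pixel columns grow to the right and rows downward; lengths in m; the calibration is good to about 2 mm. A picture is of the moment at which its call begins.
- env.finish_job(): hands the job in, once; it reports no verdict.
The state is a dict: "clock": time; "qpos": joint angles; "qvel": joint speeds; "joint_efforts": joint torques, N m; "position": TCP position; "eef_rot": TCP orientation; "contact_force": force on the tool from outside, world axes, zero at the start; "moment": the same for the moment, N m; "gripper_width": opening from 0.0 (shut) to 1.0 (fully open).
Only numpy, scipy, OpenCV 4.12 (cv2) and the standard library are available. Lean on these libraries where they do the work, as an engineer would, in place of code of your own. Each camera call takes 0.05 s, during which the arm holds its last target. There are 200 camera calls.

## Task

With the fingertips or the outside of the fingers, push the fixture's hinged guard up by its round front bar, past its balance point, so that it swings over and stays raised by itself. Then push the finned engine cylinder straight back along the bed until it is fully home against the upright back stop, with the guard still up. Only push: do not pinch the bar, hook it from behind or lift the cylinder, and leave the small parts lying about where they are.

Things in the scene. Friction and masses are not known exactly. Their poses are not given: they have to be found in the camera images.
- bed: Dark steel bed fixed on the table, 345 x 232 x 8 mm. Origin on its underside at table height; x along the bed away from the robot (bed from x -135 to +210 mm), y left, z up. Guide rails: inner faces y +-98 mm, top 36 mm high, x -50 to +185. Hinge uprights at x 90, y +-112 mm. Back stop: upright plate 200 mm wide, front face at x +185, top 120 mm above the table.
- guard (a joint): Guard's hinge angle, rad: 0 lowered, on its lower stop; grows as it swings up and away from the robot; upper stop 1.35. Frame of two side arms (to y +-126 mm), a round front bar and two thin rods, with drum counterweights on tails behind the hinge (to y +-152 mm). Below about 0.6 it falls back, beyond that it falls over to 1.35. Pushing the bar takes 1.5 to 4 N at first, then less.
- guard_hinge (a point): Midpoint of the guard's hinge axis, 100 mm above the table, 90 mm from the bed's origin along its x. The axis runs along the bed's y. It does not move with the guard.
- push_bar (a point): Centre of the guard's round steel front bar (20 mm diameter, 252 mm long along the bed's y); moves with the guard, 170 mm from the hinge axis. Lowered, it lies towards the robot, 35 degrees above the horizontal from the axis: 139 mm nearer the robot, 198 mm above the table. At the upper stop it is 64 mm beyond the axis, 257 mm above the table.
- rear_strip (a point): Thin black rubber strip (4 x 180 x 12 mm) along the side of the front bar that faces away from the robot; origin at its centre. Fingers bearing on it mean that the bar is pinched or hooked from behind: not allowed.
- cylinder: Grey finned engine cylinder on the bed, deck up, 167 (x) x 186 (y) x 107 mm, 0.7 to 1 kg. Origin on its underside near the middle, x along the bed. Near side up to 80 mm from the origin (fins 40 to 69 mm up: push the middle there); the deck edge that meets the back stop is 83 mm beyond it. Starts 50 to 70 mm short of home under the lowered guard, near side just behind the front bar.
- home (a point): Point on the top of the bed (8 mm above the table) where the cylinder's origin is when it touches the back stop; 102 mm from the bed's origin along its x. Axes as the bed's.
- bearing: Bystander: steel ball bearing, 40 mm diameter, 11 mm high, lying on the near left of the bed. Origin at the centre of its underside.
- oil_cap: Bystander: black ribbed oil filler cap, 34 mm diameter, 18 mm high, lying on the near right of the bed. Origin at the centre of its underside.
- piston: Bystander: aluminium piston, 64 x 72 x 50 mm, standing on the table to the right of the fixture. Origin at the centre of its underside.

How it is judged:
By the outcome, as a careful person would: the job done as asked, in the order asked, and still so for the second after the job is handed in, with the robot touching nothing.
It also fails if it takes over 51 s, if anything falls off the work surface, if the arm or the gripper's body presses on something with over 40 N, if the wrist force passes 120 N, or if a joint passes its speed limit or range.

## Working session

There is one attempt and no reset: what is moved stays moved. The work goes in short steps, Python scripts to look and compute and a tool call to move; the robot and the scene stay as the last step left them, time stands still between calls to the robot, and variables do not carry over. Pictures are saved under pics/ and viewed, about 8 in all and at most 12, crops included, and the job is handed in when it is done.

Besides the shell and the picture viewer there is one more tool, called after "Request:" as name(argument=value, ...), one argument or row to a line, values as JSON. carry_out: Moves the arm, as the interface text tells. Its arguments: {"type":"object","properties":{"steps":{"type":"string"},"newtons":{"type":"number"}},"required":["steps"]}

```bash
mkdir -p pics; ls; python3 - <<'E'
from workcell import env, optics
import cv2, numpy as np
s=env.observe(); print(s)
for n in("top","side"):
    f=optics.grab_frame(n); cv2.imwrite(f"pics/{n}0.png",f["pixels"]); np.savez(f"{n}0.npz",**f)
    print(n,f["intrinsics"],f["R"],f["t"],(-f["R"].T@f["t"]))
E
```

```text
pics
{'clock': 0.0, 'qpos': array([-1.44717794,  0.33392702,  0.03986003,  1.46628048, -0.01340289,
        1.34331382, -0.05848194]), 'qvel': array([ 5.48417615e-04, -9.93670879e-04,  2.57072988e-04, -2.09327598e-04,
        3.85938710e-04, -6.73356942e-05,  8.88402232e-04]), 'joint_efforts': array([ 6.51293112e-05, -6.58560991e+01,  1.36507530e+00, -4.05567133e+01,
        1.67104678e-02,  1.25043205e-02,  3.31983972e-05]), 'position': array([0.14355567, 0.63348972, 0.24140615]), 'eef_rot': array([-1.57090223,  0.00165943,  1.34799093]), 'contact_force': array([-1.19092711,  0.32661597,  0.12698097]), 'moment': array([-0.00830788, -0.02763072, -0.0585885 ]), 'gripper_width': 1.0058411136053393}
top [[595.92516723   0.         325.66920368]
 [  0.         595.92516723 242.562228  ]
 [  0.           0.           1.        ]] [[ 0.01510021 -0.99983654  0.00994405]
 [-0.98573682 -0.01655295 -0.16747814]
 [ 0.16761537 -0.00727326 -0.98582564]] [0.09068772 0.57765524 1.12913202] [0.37878675 0.10844726 1.20897012]
side [[490.65985822   0.         315.58330294]
 [  0.         490.65985822 235.16795166]
 [  0.           0.           1.        ]] [[-0.95232009 -0.30506655  0.00456541]
 [-0.18903342  0.5782242  -0.79367697]
 [ 0.23948447 -0.75669754 -0.6083223 ]] [0.57461949 0.15160674 0.99593602] [0.33736922 0.84125684 0.72355349]
```

View pics/top0.png

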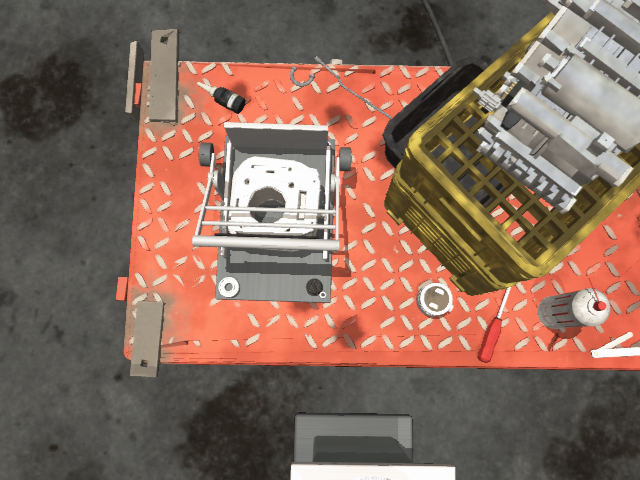

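View pics/side0.png

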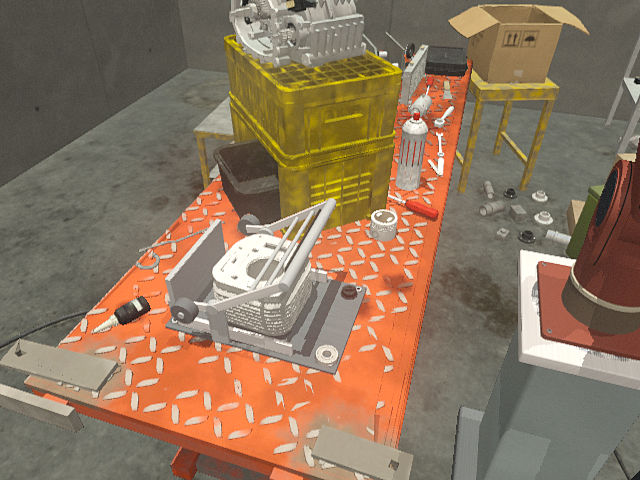

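The top view shows the bed's near edge from (217,300) to (331,302), the front bar from (194,241) to (340,244), and the bearing, cap and piston at (228,287), (315,287) and (435,300). The side view shows the guard lowered and a tall crate stack to the right.

```bash
cat > h.py <<'E'
import numpy as np
def ray(f,uv,z):
    K,R,t=f["intrinsics"],f["R"],f["t"]; c=-R.T@t
    d=R.T@np.linalg.inv(K)@np.array([*uv,1.]); return c+d*(z-c[2])/d[2]
def cloud(f):
    K,R,t=f["intrinsics"],f["R"],f["t"]; D=f["depth"]; v,u=np.mgrid[:480,:640]
    P=np.stack([(u-K[0,2])/K[0,0]*D,(v-K[1,2])/K[1,1]*D,D],-1)
    P=(P-t)@R; P[D==0]=np.nan; return P
E
python3 - <<'E'
import numpy as np; from h import *
np.set_printoptions(precision=4,suppress=True)
f=dict(np.load("top0.npz")); P=cloud(f)
for n,uv,z in [("nearL",(217,300),.008),("nearR",(331,302),.008),("stopL",(226,125),.12),("stopR",(326,128),.12),("barL",(194,241),.198),("barR",(340,245),.198),("bearing",(228,287),.011),("cap",(315,287),.018),("piston",(435,300),.05)]:
    print(n,ray(f,uv,z),P[uv[1],uv[0]])
# bar
Q=P[225:260,190:345].reshape(-1,3); Q=Q[(Q[:,2]>.190)&(Q[:,2]<.222)]
m=np.median(Q,0)
# column-wise top of bar
rows=[]
for u in range(200,336,4):
    q=P[232:252,u]; q=q[(q[:,2]>.19)&(q[:,2]<.222)]
    if len(q): rows.append(q[np.argmax(q[:,2])])
rows=np.array(rows); print(rows[::5]); k=np.polyfit(rows[:,1],rows[:,0],1); print("bar x=",k, "yaw",np.degrees(-np.arctan(k[0])))
# cylinder deck
q=P[160:235,230:325].reshape(-1,3); q=q[(q[:,2]>.107)&(q[:,2]<.122)]; print("deck",np.percentile(q,[1,50,99],axis=0))
# back stop
q=P[115:140,215:335].reshape(-1,3); q=q[(q[:,2]>.112)&(q[:,2]<.13)]; print("stop top",q.min(0),q.max(0))
# tall obstacle
q=P.reshape(-1,3); q=q[(q[:,2]>.1)&(q[:,1]<-.03)&(q[:,0]>.35)]; print("crate",np.nanmin(q,0),np.nanmax(q,0))
E
```

```text
nearL [0.4624 0.316  0.008 ] [0.4628 0.3172 0.0011]
nearR [0.462 0.087 0.008] [0.4621 0.087  0.0055]
stopL [0.789  0.2947 0.12  ] [0.7898 0.295  0.118 ]
stopR [0.7866 0.1031 0.12  ] [0.7875 0.1031 0.1176]
barL [0.5496 0.3272 0.198 ] [0.5485 0.3258 0.2045]
barR [0.5468 0.0763 0.198 ] [ 0.5801  0.0699 -0.0019]
bearing [0.4886 0.2946 0.011 ] [0.4889 0.2952 0.0069]
cap [0.4907 0.1197 0.018 ] [0.4901 0.1196 0.0246]
piston [ 0.4661 -0.1144  0.05  ] [ 0.466  -0.1141  0.0518]
[[0.5479 0.3147 0.2088]
 [0.5554 0.281  0.2089]
 [0.5475 0.2468 0.208 ]
 [0.5476 0.2126 0.2107]
 [0.5468 0.1787 0.2088]
 [0.5472 0.1447 0.2095]
 [0.5513 0.1108 0.2092]]
bar x= [0.0146 0.5446] yaw -0.8356556786199337
deck [[0.5802 0.1179 0.1101]
 [0.6681 0.1905 0.1157]
 [0.7218 0.2744 0.1206]]
stop top [0.7803 0.1011 0.112 ] [0.797  0.2993 0.126 ]
crate [ 0.4163 -0.484   0.1   ] [ 0.9422 -0.03    0.5854]
```

Request:
carry_out(
  steps="-40 -4 -42 0 -0.03 0 0; -80 -8 -84 0 -0.05 0 0; -125 -12 -130 0 -0.08 0 0; -170 -16 -178 0 -0.1 0 0; -215 -20 -225 0 -0.13 0 0; -260 -24 -272 0 -0.16 0 0; -305 -27 -320 0 -0.19 0 0; -350 -30 -367 0 -0.21 0 0",
  newtons=40,
)

```text
clock: 1.1
position: [0.4156, 0.2231, 0.2713]
eef_rot: [-1.571, 0.001, 1.559]
contact_force: [1.0, 1.2, 0.4]
gripper_width: -0.0
```

Request:
carry_out(
  steps="-3 15 -8 -0.1 0 0 0; -6 30 -20 -0.2 0 0 0; -9 45 -32 -0.3 0 0 0; -12 60 -44 -0.4 0 0 0; -15 75 -56 -0.5 0 0 0; -18 90 -70 -0.6 0 0 0; -21 106 -80 -0.7 0 0 0; -21 106 -93 -0.7 0 0 0",
)

```text
clock: 2.1
position: [0.5068, 0.1997, 0.1628]
eef_rot: [-2.267, 0.005, 1.56]
contact_force: [-0.0, -0.1, -0.9]
gripper_width: -0.0
```

```bash
python3 - <<'E'
from workcell import env, optics
import cv2
s=env.observe(); print({k:s[k] for k in("position","eef_rot","qpos","contact_force")})
f=optics.grab_frame("side"); cv2.imwrite("pics/side1.png",f["pixels"])
E
```

```text
{'position': array([0.50677758, 0.19973885, 0.16278565]), 'eef_rot': array([-2.26713571,  0.00506185,  1.56049208]), 'qpos': array([-0.88587591, -0.13681424,  0.12431821,  2.33696459,  0.93179729,
        0.61570896,  0.10772507]), 'contact_force': array([-0.04933256, -0.08810188, -0.90465723])}
```

View pics/side1.png

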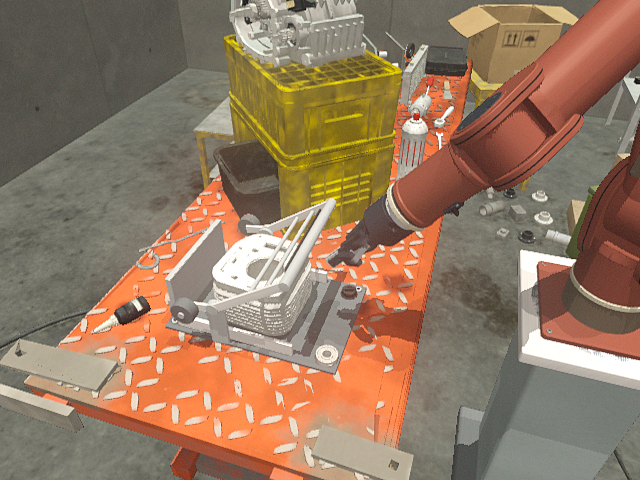

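Request:
carry_out(
  steps="0 1 -14 0 0 0 0; 0 2 -24 0 0 0 0; 0 2 -32 0 0 0 0; 0 0 -42 0 0 0 0; 0 -3 -54 0 0 0 0; 0 -3 -65 0 0 0 0; 0 -3 -76 0 0 0 0; 0 -4 -85 0 0 0 0",
)

```text
clock: 3.15
position: [0.5726, 0.1997, 0.223]
eef_rot: [-2.268, 0.004, 1.559]
contact_force: [-0.2, 0.2, -0.7]
gripper_width: -0.002
```

```bash
python3 - <<'E'
from workcell import env, optics
import cv2
s=env.observe(); print({k:s[k] for k in("position","eef_rot","qpos","contact_force")})
f=optics.grab_frame("side"); cv2.imwrite("pics/side2.png",f["pixels"][150:400,130:460])
E
```

```text
{'position': array([0.57255701, 0.19968211, 0.22302243]), 'eef_rot': array([-2.26817445,  0.00363692,  1.55939995]), 'qpos': array([-0.86767182, -0.10392213,  0.2158287 ,  2.16586597,  0.76965171,
        0.63911934,  0.38427708]), 'contact_force': array([-0.24255166,  0.16349206, -0.74976348])}
```

View pics/side2.png

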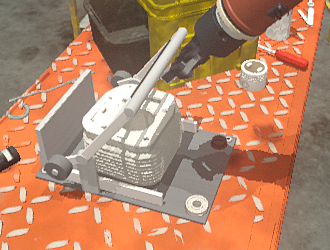

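The guard is lifting, with the bar resting on the fingers. I'll carry on past the balance point.

Request:
carry_out(
  steps="0 0 -10 0 0 0 0; 0 1 -20 0 0 0 0; 0 4 -32 0 0 0 0; 0 7 -44 0 0 0 0; 0 12 -55 0 0 0 0; 0 17 -66 0 0 0 0; 0 22 -76 0 0 0 0; 0 22 -76 0 0 0 0",
)

```text
clock: 4.2
position: [0.6465, 0.1988, 0.2563]
eef_rot: [-2.27, 0.003, 1.558]
contact_force: [-1.1, 0.8, 0.0]
gripper_width: -0.0
```

```bash
python3 - <<'E'
from workcell import env, optics
import cv2
s=env.observe(); print({k:s[k] for k in("position","eef_rot","qpos","contact_force")})
f=optics.grab_frame("side"); cv2.imwrite("pics/side3.png",f["pixels"][150:400,130:460])
E
```

```text
{'position': array([0.64648226, 0.19878711, 0.25625539]), 'eef_rot': array([-2.26954457,  0.00301638,  1.55838104]), 'qpos': array([-8.37768226e-01,  2.41504259e-04,  2.95756858e-01,  1.99773618e+00,
        6.26241409e-01,  6.20022624e-01,  5.97533142e-01]), 'contact_force': array([-1.08766266,  0.75938543,  0.0121346 ])}
```

View pics/side3.png

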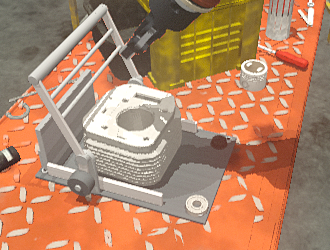

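Guard is up on its upper stop and clear of the fingers. I'll withdraw and turn the tool nearer vertical.

Request:
carry_out(
  steps="0 -20 20 0 0 0 0; 1 -45 45 0 0 0 0; 2 -70 70 0.1 0 0 0; 2 -95 95 0.2 0 0 0; 2 -111 110 0.3 0 0 0; 2 -111 110 0.4 0 0 0; 2 -111 110 0.5 0 0 0; 2 -111 110 0.5 0 0 0",
)

```text
clock: 5.25
position: [0.4911, 0.2025, 0.2701]
eef_rot: [-1.769, 0.004, 1.557]
contact_force: [0.6, 0.6, -0.1]
gripper_width: -0.005
```

```bash
python3 - <<'E'
from workcell import env, optics
import cv2, numpy as np
from h import *
s=env.observe(); print({k:s[k] for k in("position","eef_rot","contact_force")})
f=optics.grab_frame("top"); cv2.imwrite("pics/top4.png",f["pixels"][100:340,150:470]); P=cloud(f)
q=P[110:300,200:345].reshape(-1,3); q=q[(abs(q[:,0]-.62)<.12)&(abs(q[:,1]-.2)<.11)]
d=q[(q[:,2]>.108)&(q[:,2]<.122)]; print("deck",np.percentile(d,[.5,50,99.5],axis=0))
g=q[(q[:,2]>.04)&(q[:,2]<.108)&(abs(q[:,1]-.2)<.06)&(q[:,0]<.6)]; print("near fins",np.percentile(g,[1,50,99],axis=0) if len(g) else 0)
E
```

```text
{'position': array([0.49113182, 0.20250078, 0.27014452]), 'eef_rot': array([-1.76930856,  0.00387915,  1.55705868]), 'contact_force': array([ 0.61552827,  0.56889709, -0.10483926])}
deck [[0.57564484 0.1152818  0.10930346]
 [0.65946096 0.19030912 0.11571037]
 [0.72653347 0.27629835 0.12087146]]
near fins [[0.56036399 0.14158138 0.04119909]
 [0.56795559 0.1966842  0.09320028]
 [0.5939319  0.25758253 0.10591767]]
```

View pics/top4.png

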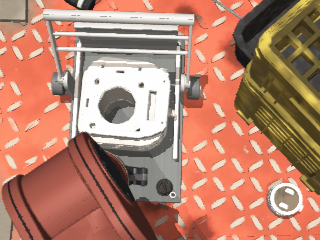

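The top view shows the guard up, with its bar over the back stop. The cylinder's near side is at x≈0.563, about 55 mm short of home, and the small parts haven't moved. Next I lower the fingers in front of the fins.

Request:
carry_out(
  steps="-1 30 2 0 0 0 0; -2 60 4 0 0 0 0; -3 90 6 0 0 0 0; -3 120 8 0 0 0 0; -3 150 10 0 0 0 0; -3 180 11 0 0 0 0; -3 202 11 0 0 0 0; -3 202 11 0 0 0 0",
)

```text
clock: 6.3
position: [0.5179, 0.1979, 0.0681]
eef_rot: [-1.768, 0.006, 1.559]
contact_force: [0.7, -0.2, -0.8]
gripper_width: 0.0
```

Request:
carry_out(
  steps="0 3 -14 0 0 0 0; 0 5 -25 0 0 0 0; 0 6 -31 0 0 0 0; 0 7 -37 0 0 0 0; 0 9 -44 0 0 0 0; 0 10 -51 0 0 0 0; -1 12 -58 0 0 0 0; -1 13 -65 0 0 0 0",
)

```text
clock: 7.3
position: [0.5826, 0.196, 0.067]
eef_rot: [-1.764, 0.007, 1.559]
contact_force: [-5.0, -0.6, 0.9]
gripper_width: 0.004
```

Request:
carry_out(
  steps="0 1 -4 0 0 0 0; 0 2 -8 0 0 0 0; 0 2 -12 0 0 0 0; 0 3 -15 0 0 0 0; 0 3 -17 0 0 0 0; 0 4 -18 0 0 0 0",
)

```text
clock: 8.05
position: [0.6008, 0.1956, 0.0663]
eef_rot: [-1.763, 0.007, 1.559]
contact_force: [-5.3, -0.4, -1.6]
gripper_width: -0.003
```

Sliding at about 5 N. I'll creep forward until the force jumps at the back stop.

Request:
carry_out(
  steps="0 0 -2 0 0 0 0; 0 1 -4 0 0 0 0; 0 1 -6 0 0 0 0; 0 1 -8 0 0 0 0",
)

```text
clock: 8.55
position: [0.609, 0.1955, 0.0668]
eef_rot: [-1.763, 0.007, 1.559]
contact_force: [-4.7, -0.2, -1.1]
gripper_width: -0.0
```

Request:
carry_out(
  steps="0 0 -2 0 0 0 0; 0 1 -4 0 0 0 0; 0 1 -6 0 0 0 0",
)

```text
clock: 8.93
position: [0.6151, 0.1954, 0.0669]
eef_rot: [-1.763, 0.008, 1.559]
contact_force: [-4.8, -0.5, -1.9]
gripper_width: 0.0
```

```bash
python3 - <<'E'
from workcell import env, optics
import cv2, numpy as np
from h import *
f=optics.grab_frame("side"); cv2.imwrite("pics/side5.png",cv2.resize(f["pixels"][180:360,140:380],None,fx=2.5,fy=2.5))
f=optics.grab_frame("top"); P=cloud(f); q=P[110:300,200:345].reshape(-1,3); q=q[(abs(q[:,0]-.68)<.15)&(abs(q[:,1]-.2)<.11)]
d=q[(q[:,2]>.108)&(q[:,2]<.119)&(q[:,0]<.79)]
h,e=np.histogram(d[:,0],bins=np.arange(.6,.80,.005)); print(list(zip(e.round(3),h)))
E
```

```text
[(np.float64(0.6), np.int64(0)), (np.float64(0.605), np.int64(0)), (np.float64(0.61), np.int64(0)), (np.float64(0.615), np.int64(0)), (np.float64(0.62), np.int64(0)), (np.float64(0.625), np.int64(19)), (np.float64(0.63), np.int64(34)), (np.float64(0.635), np.int64(55)), (np.float64(0.64), np.int64(48)), (np.float64(0.645), np.int64(68)), (np.float64(0.65), np.int64(70)), (np.float64(0.655), np.int64(57)), (np.float64(0.66), np.int64(64)), (np.float64(0.665), np.int64(69)), (np.float64(0.67), np.int64(80)), (np.float64(0.675), np.int64(104)), (np.float64(0.68), np.int64(92)), (np.float64(0.685), np.int64(94)), (np.float64(0.69), np.int64(98)), (np.float64(0.695), np.int64(105)), (np.float64(0.7), np.int64(107)), (np.float64(0.705), np.int64(118)), (np.float64(0.71), np.int64(125)), (np.float64(0.715), np.int64(177)), (np.float64(0.72), np.int64(177)), (np.float64(0.725), np.int64(181)), (np.float64(0.73), np.int64(199)), (np.float64(0.735), np.int64(83)), (np.float64(0.74), np.int64(4)), (np.float64(0.745), np.int64(142)), (np.float64(0.75), np.int64(176)), (np.float64(0.755), np.int64(172)), (np.float64(0.76), np.int64(154)), (np.float64(0.765), np.int64(62)), (np.float64(0.77), np.int64(0)), (np.float64(0.775), np.int64(2)), (np.float64(0.78), np.int64(209)), (np.float64(0.785), np.int64(79)), (np.float64(0.79), np.int64(0)), (np.float64(0.795), np.int64(0))]
```

View pics/side5.png

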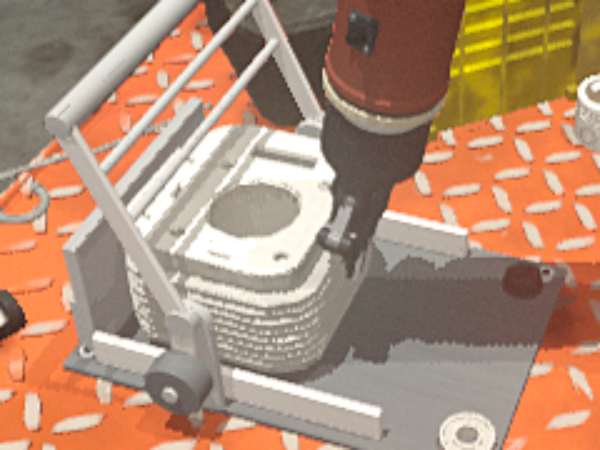

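The deck's far edge is at about x 0.768, so some 14 mm remain, and the guard is still up. Creeping on.

Request:
carry_out(
  steps="0 0 -3 0 0 0 0; 0 1 -5 0 0 0 0; 0 1 -7 0 0 0 0; 0 2 -9 0 0 0 0; 0 2 -11 0 0 0 0",
)

```text
clock: 9.65
position: [0.6226, 0.1959, 0.0657]
eef_rot: [-1.755, 0.008, 1.56]
contact_force: [-27.0, -1.6, 10.5]
gripper_width: -0.001
```

Request:
carry_out(
  steps="0 0 -2 0 0 0 0; 0 1 -3 0 0 0 0; 0 1 -4 0 0 0 0",
)

```text
clock: 10.02
position: [0.6229, 0.1966, 0.0644]
eef_rot: [-1.748, 0.009, 1.561]
contact_force: [-25.3, -0.6, 11.2]
gripper_width: 0.002
```

```bash
python3 - <<'E'
from workcell import env, optics
import cv2, numpy as np
from h import *
f=optics.grab_frame("top"); cv2.imwrite("pics/top6.png",cv2.resize(f["pixels"][100:250,190:360],None,fx=4,fy=4)); P=cloud(f)
for u in range(228,330,8):
    q=P[115:200,u]; d=q[(q[:,2]>.105)&(q[:,2]<.125)]
    x=np.sort(d[:,0]); x1=x[x<.7795]; print(u, d[:,1].mean().round(3), x[-6:].round(4), "edge",x1[-3:].round(4))
E
```

```text
228 0.291 [0.7856 0.7872 0.7885 0.7915 0.7934 0.7969] edge []
236 0.274 [0.7857 0.7866 0.7882 0.7904 0.7937 0.796 ] edge [0.7507 0.7525 0.7561]
244 0.259 [0.7849 0.7864 0.7892 0.7895 0.7924 0.7943] edge [0.7632 0.7654 0.7677]
252 0.244 [0.784  0.7863 0.787  0.7908 0.7924 0.7935] edge [0.7659 0.7672 0.7763]
260 0.229 [0.7845 0.7869 0.7895 0.7915 0.7921 0.7931] edge [0.7636 0.7658 0.7765]
268 0.214 [0.7837 0.7872 0.7884 0.7902 0.7931 0.7957] edge [0.7635 0.7663 0.7781]
276 0.198 [0.7852 0.7852 0.7862 0.7898 0.7901 0.7913] edge [0.7668 0.7776 0.778 ]
284 0.183 [0.784  0.7852 0.7887 0.789  0.7915 0.7932] edge [0.7667 0.7757 0.7787]
292 0.167 [0.7841 0.7843 0.7865 0.7899 0.7901 0.7936] edge [0.7636 0.7653 0.7783]
300 0.152 [0.7842 0.7849 0.7878 0.7903 0.7906 0.7935] edge [0.7626 0.7635 0.764 ]
308 0.136 [0.7844 0.7849 0.7858 0.7878 0.7896 0.7942] edge [0.7612 0.7634 0.7658]
316 0.121 [0.783  0.7831 0.7871 0.7894 0.7903 0.7913] edge [0.7482 0.75   0.7516]
324 0.107 [0.7829 0.785  0.7867 0.7884 0.7895 0.7924] edge []
```

View pics/top6.png

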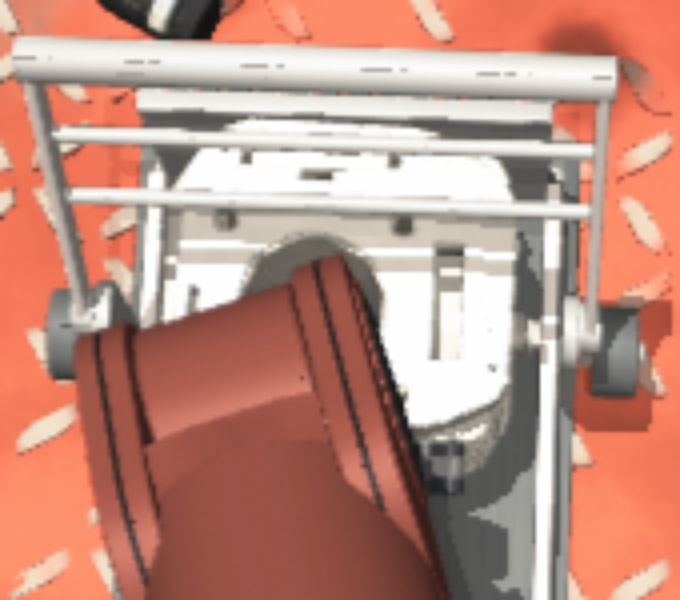

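The force jumped from 5 N to 27 N and the tool stopped. The deck edge reads about 0.778 against a stop face near 0.781, so it is in contact within the noise. I'll back off horizontally, then rise.

Request:
carry_out(
  steps="0 -1 5 0 0 0 0; 0 -2 14 0 0 0 0; 0 -6 32 0 0 0 0; 0 -12 65 0 0 0 0; 0 -18 100 0 0 0 0; 0 -60 115 0 0 0 0; 0 -110 125 0 0 0 0; 0 -160 130 0 0 0 0",
)

```text
clock: 11.08
position: [0.4665, 0.1995, 0.201]
eef_rot: [-1.749, 0.007, 1.561]
contact_force: [0.0, 0.5, 0.3]
gripper_width: 0.0
```

Request:
carry_out(
  steps="60 -20 20 0 0 0 0; 120 -40 30 0 0 0 0; 180 -50 40 0 0 0 0; 220 -50 50 0 0 0 0; 220 -50 50 0 0 0 0",
)

```text
clock: 11.7
position: [0.4089, 0.4244, 0.2396]
eef_rot: [-1.75, 0.006, 1.566]
contact_force: [0.4, -0.8, -0.5]
gripper_width: -0.001
```

```bash
python3 - <<'E'
from workcell import env, optics
import cv2, numpy as np
from h import *
s=env.observe(); print(s["position"],s["contact_force"])
f=optics.grab_frame("top"); a=f["pixels"][100:320,180:360]; P=cloud(f)
g=optics.grab_frame("side"); b=g["pixels"][170:390,130:390]
cv2.imwrite("pics/end.png",cv2.resize(np.hstack([a,b]),None,fx=1.8,fy=1.8,interpolation=cv2.INTER_CUBIC))
q=P[110:300,215:340].reshape(-1,3); q=q[abs(q[:,1]-.2)<.06]
n=q[(q[:,2]>.045)&(q[:,2]<.08)&(q[:,0]<.66)]; print("near fins x pct",np.percentile(n[:,0],[1,10,50]),len(n))
b=P[100:140,180:360].reshape(-1,3); b=b[b[:,2]>.24]; print("bar",np.median(b,0),b[:,2].max())
for u in range(240,325,8):
    q=P[115:200,u]; d=q[(q[:,2]>.105)&(q[:,2]<.119)&(q[:,0]>.74)&(q[:,0]<.7825)]; print(u,np.sort(d[:,0])[-3:].round(4))
E
```

```text
[0.40888325 0.42436907 0.23955261] [ 0.40915559 -0.76763094 -0.516689  ]
near fins x pct [0.61699292 0.61766976 0.61874817] 257
bar [0.74918483 0.20085034 0.26506805] 0.27243280610019494
240 [0.7621 0.7663 0.7666]
248 [0.7667 0.7774 0.7785]
256 [0.7767 0.7794 0.7813]
264 [0.7768 0.7797 0.782 ]
272 [0.7666 0.7808 0.7821]
280 [0.7785 0.7816 0.7821]
288 [0.7772 0.7793 0.7805]
296 [0.7648 0.7772 0.781 ]
304 [0.7657 0.782  0.7822]
312 [0.7579 0.7592 0.7824]
320 [0.7814 0.7818]
```

View pics/end.png

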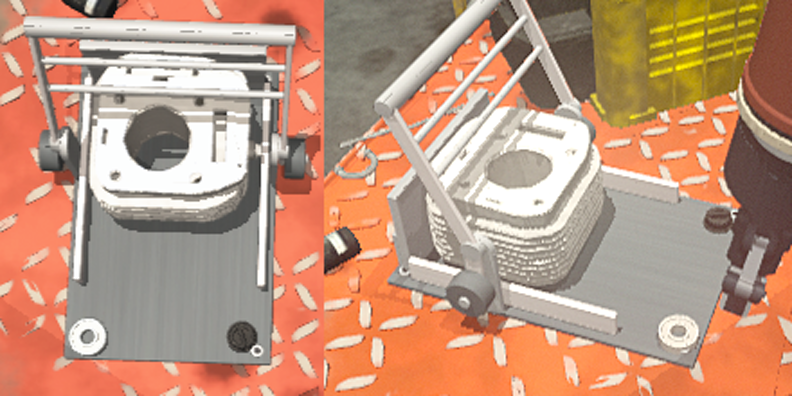

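The near fins read x 0.617–0.619 (expected 0.619 at home), and the deck edge meets the stop face. The guard is up, the small parts are undisturbed and the robot is clear. Handing in.

```bash
python3 -c "
from workcell import env
print(env.finish_job())"
```

```text
the job is handed in; nothing more can be done
None
```

I pushed the guard up by its front bar with the closed fingers from below and in front. It swung over and stayed up on its own. I then pushed the cylinder back along the bed at about 5 N, until the force jumped to 27 N at the back stop. I handed the job in at about 12 s on the robot's clock, with the arm clear.

**Last checks:**
- **Guard:** it stands raised by itself, with the bar at x ≈ 0.749 and its top about 0.27 m high, as expected at the upper stop.
- **Cylinder:** the near fins are at x 0.617–0.619, against 0.619 expected at home. The deck edge reads 0.778–0.782 against a stop face at about 0.782, so any gap is within the 2–3 mm measuring noise.
- **Small parts:** the bearing and oil cap look unmoved in the last picture. The piston was outside that crop; it looked unmoved in an earlier one.

**One disagreement:** partway through, I read the gap to the stop as 14 mm, but the cylinder stopped after about 7.5 mm. The guard's rods were hiding the deck edge in that view, and the last, clearer reading agrees with home.

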